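Nest the angle section in the V rail and slide it home against the stop

TASK

Pick up the longer aluminium angle section and nest it into the sloping V rail, short of the stop's sprung plate, its tall leg lying flat against the V's steep side and its short leg flat on the shallow side. Then slide it along the V, without ramming, until it has pressed the sprung plate right in against the black stop block, wherever that is clamped today, and let go, leaving it fully seated with the plate still pressed in. Leave the short offcut, the bottle and the glass dish where they are.

Things in the scene. Friction and masses are not known exactly. Their poses are not given: they have to be found in the camera images.
- angle_mid (a point): Loose angle to nest: aluminium L-profile 140 mm long, 10 mm thick, about 0.45 kg, tall leg 80, short leg 50 mm (from the outer corner); starts standing on its short leg. Point: mid-length, middle of the tall leg, 40 mm up from the outer corner, 5 mm in from the tall leg's outer face. z up the tall leg, x along the short leg away from the corner, y along its length.
- vee_root (a point): Fixed V rail, an aluminium angle open upward. Point: mid-length on the V's inner corner line, 110 mm above the table. y along the V, level, to the stop; z up the inner face of the steep leg (leans 25 degrees from vertical, upper edge towards the robot); x up the inner face of the shallow leg (rises 25 degrees away from the robot). Nested, the angle's outer corner lies here, axes parallel.
- vee_end (a point): The stop's end of the V's inner corner line, 130 mm along y from vee_root; same axes. The rail reaches from here 260 mm back along -y; both ends are open. Its legs are 40 mm wide and 6 mm thick. Only the stop's small thumbscrew (on the block, beyond the plate) rises above them, so 40 mm of the nested angle's tall leg stands free.
- plate (a joint): How far (m) the steel touch plate (34 x 6 x 34 mm) in the V is pressed in: 0 free, 0.010 right in, where it is rigid. It rides before a black stop block clamped firmly in the V on a light spring (0.3 to 0.6 N, less than the nested angle's friction). The block's place is not measured: the free plate's face is anywhere from 55 to 90 mm along y from vee_root; find it by touch.
- offcut_mid (a point): Bystander: a shorter aluminium angle offcut, 70 mm long, legs 55 and 45 mm, 8 mm thick, standing on its short leg; point half-way up the upright leg.
- bottle: Bystander: white bottle, 60 mm across, 110 mm tall; origin at its underside.
- dish: Bystander: shallow glass dish, 96 mm across, 20 mm tall; origin at its underside.
There are look-alikes about, which are no part of the job. What is shaped like the part that bears angle_mid but green is not meant.

How it is judged:
By the outcome, as a careful person would: the job done as asked, in the order asked, and still so for the second after the job is handed in, with the robot touching nothing.
It also fails if it takes over 48 s, if anything falls off the work surface, if the arm or the gripper's body presses on something with over 40 N, if the wrist force passes 120 N, or if a joint passes its speed limit or range.

ROBOT

A 7-joint arm with a two-finger parallel gripper is mounted at the origin on the work surface. World frame = base frame: x ahead of the robot, y to its left, z up, the work surface at z = 0. Lengths are in m, angles in rad, forces in N, time in s.
With the tool pointing down it reaches from about 0.4 to 0.9 m from the base axis. Payload 5.6 kg.
Tool frame: the origin (TCP) lies midway between the tips of the shut fingers; the grasp point (between the pads) lies 19 mm behind it; y points along the fingers, z is the direction in which the jaws open and shut, and the axes are right-handed (so a half turn about y gives the same grasp; the last joint's range is limited). The gripper opens to 92 mm and grips with 3 to 60 N. Pads are 20 mm wide; open, the fingers measure 128 mm over their backs; the gripper's body (75 mm by 189 mm) begins 69 mm behind the grasp point.
Start: joints at [1.178, 0.468, -0.012, 1.603, 0.006, 1.071, -0.056], TCP at [0.223, -0.611, 0.215] pointing down, gripper open.
Joint ranges: [-2.53, 2.53], [-0.31, 2.02], [-1.57, 1.55], [0.28, 2.44], [-1.29, 4.43], [0.15, 1.84], [-2.92, 2.92]. Speed limits (rad/s): [2.57, 2.57, 3.14, 3.14, 3.14, 3.14, 3.14].

INTERFACE

Orientations are given as a 3x3 rotation matrix whose columns are the frame's x, y, z axes.
In Python, from station import env, effector, solver, viewer, workorder, search_frame, tip_of gives the robot as it stands. Calls block until the motion is done:
- env.reach(position, orientation): joint-space move of the TCP to a pose.
- env.movel(position, frame=None, rate=0.15): straight line of the TCP; frame=None keeps the orientation; rate is the mean speed in m/s.
- env.goto_joints(angles): joint-space move.
- effector.release() and effector.grasp(squeeze=None): open the fingers fully, or close them until they stop; squeeze is the grip in N (None keeps the last).
- env.pause(seconds).
- solver.inverse_kinematics(position, orientation): joint angles nearest the present ones, or None.
- env.sense(): the state.
- viewer.read_camera(name): name is "scene" or "top" or "wrist"; returns (picture, depth): 384x512x3 uint8, red, green, blue; 384x512 float32, m along the optical axis (not along the pixel's ray), 0 where there is no reading.
- viewer.camera_info(name): a dict with "intrinsics" (3x3 intrinsics, pixels), "eye" and "rotation" of the camera in the world; the wrist camera has in their place "T_tool_cam" (4x4, takes a point from camera to tool coordinates, whose origin is the TCP and whose axes are the tool frame's). Camera axes: x right, y up, looking along -z (the intrinsics and any distortion apply to the point x, -y, -z); pixel columns grow to the right and rows downward; lengths in m; the calibration is good to about 2 mm. A picture is of the moment at which its call begins: read the wrist's pose just before it. camera_info takes no time and is no camera call.
A pose or a line that the arm cannot do raises env.PlanningError and nothing moves.
- workorder.finish_job(): hands the job in, once; it reports no verdict.
Trained networks look in the newest picture that a camera, given by its name, has taken for a name from the list of things; names that differ only in an ending like _2 or _b are one class to them, and where a whole thing is asked for, a point or a joint stands for the part that bears it (a point fixed in the world has none). Each returns a list of dicts, best first, with "score" (0 to 1); they miss things now and then, are a little off and sometimes report something else, mostly with a low value. They report only what shows in the picture. A call takes as long as a camera call. They do not tell look-alikes from the thing itself.
- search_frame(camera, name): "at" ([x, y, z] in m, in world coordinates, good to about 4 mm: the middle of the surface that is visible of it).
- tip_of(camera, name): "at" ([x, y, z] in m, in world coordinates, good to about 4 mm: a listed point, or the origin of a listed thing).
The state is a dict: "t": time; "joint_positions": joint angles; "joint_velocities": joint speeds; "tau": joint torques, N m; "ee_pos": TCP position; "tcp_rot": TCP orientation; "wrist_force": force on the tool from outside, world axes, zero at the start; "moment": the same for the moment, N m; "gripper_width": finger opening in m.
Only numpy, scipy, OpenCV 4.12 (cv2) and the standard library are available. Lean on these libraries where they do the work, as an engineer would, in place of code of your own. Each camera call takes 0.05 s, during which the arm holds its last target.

## Working session

There is one attempt and no reset: what is moved stays moved. The work goes in short steps, each a Python script; the robot and the scene stay as the last script left them, time stands still between calls to the robot, and variables do not carry over. Pictures are saved under pics/ and viewed, and the job is handed in when it is done.

```bash
ls; mkdir -p pics; python3 - <<'E'
from station import env, effector, solver, viewer, workorder, search_frame, tip_of
import cv2,numpy as np
for n in ["scene","top"]:
    p,d=viewer.read_camera(n); cv2.imwrite(f"pics/{n}0.png",cv2.resize(p[:,:,::-1],(800,600)))
    np.savez(f"{n}0.npz",p=p,d=d)
    print(n,viewer.camera_info(n))
    for nm in ["angle_mid","vee_root","vee_end","plate","offcut_mid","bottle","dish"]:
        for f in (tip_of,search_frame):
            try: print(nm,f.__name__,[(np.round(r["at"],3).tolist(),round(r["score"],2)) for r in f(n,nm)])
            except Exception as e: print(nm,f.__name__,e)
print(viewer.camera_info("wrist")); print(env.sense())
E
```

```text
pics
scene {'intrinsics': array([[412.47857343,   0.        , 254.37068426],
       [  0.        , 412.47857343, 191.87474649],
       [  0.        ,   0.        ,   1.        ]]), 'eye': array([ 1.1947148 , -0.66289089,  0.87935182]), 'rotation': array([[ 0.72363307, -0.45927379,  0.51519197],
       [ 0.69017498,  0.47752397, -0.54371808],
       [ 0.00369895,  0.74902499,  0.66253142]])}
angle_mid call [([0.634, -0.191, 0.04], 0.98), ([0.768, -0.219, 0.042], 0.92)]
angle_mid call [([0.785, -0.223, 0.011], 0.93), ([0.639, -0.193, 0.018], 0.82)]
vee_root call [([0.58, 0.18, 0.11], 0.9)]
vee_root call [([0.581, 0.176, 0.129], 0.56)]
vee_end call [([0.589, 0.314, 0.107], 0.89), ([0.578, 0.182, 0.11], 0.45)]
vee_end call []
plate call it knows: angle_mid, bottle, dish, offcut_mid, vee_end, vee_root
plate call [([0.593, 0.266, 0.136], 0.61)]
offcut_mid call [([0.493, -0.347, 0.032], 0.61)]
offcut_mid call [([0.503, -0.344, 0.012], 0.55)]
bottle call [([0.669, -0.372, -0.002], 0.89), ([0.583, 0.18, 0.111], 0.63)]
bottle call [([0.682, -0.384, 0.068], 0.56)]
dish call [([0.446, 0.381, -0.
[... 1902 characters left out ...]
39488, -0.05635081]), 'joint_velocities': array([ 0.00022087, -0.00184832, -0.00083523, -0.00027079,  0.00272465,
       -0.0005729 ,  0.00075735]), 'tau': array([-2.31073082e-04, -5.20405662e+01, -1.24746023e-02, -2.44049782e+01,
       -5.66824910e-02,  1.14369366e-02,  1.61734152e-05]), 'ee_pos': array([ 0.22272195, -0.61065842,  0.21459418]), 'tcp_rot': array([[-9.39482866e-01, -2.72681614e-05,  3.42595889e-01],
       [-3.42595888e-01, -4.80742130e-05, -9.39482866e-01],
       [ 4.20879982e-05, -9.99999998e-01,  3.58229394e-05]]), 'wrist_force': array([ 0.21173116, -0.22282542,  0.90393683]), 'moment': array([ 0.00803528,  0.0439492 , -0.02570816]), 'gripper_width': 0.09190716139173141}
```

View pics/scene0.png

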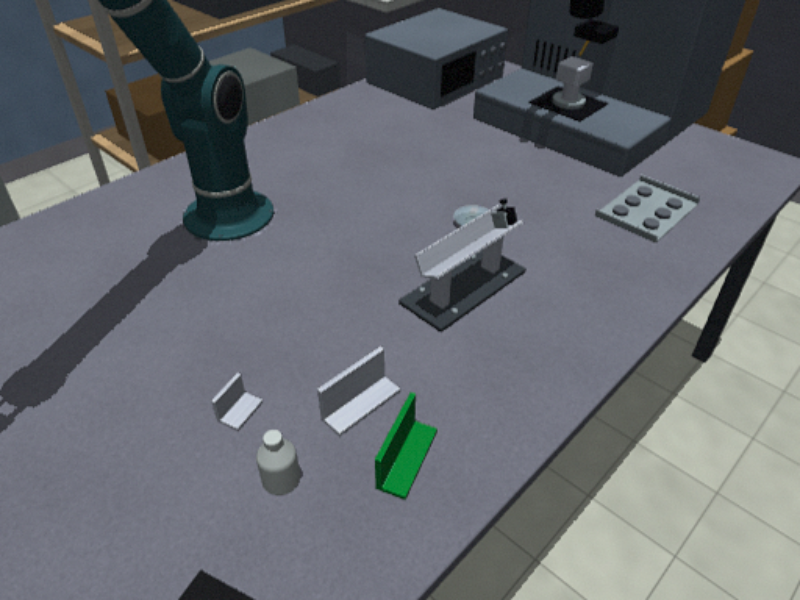

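View pics/top0.png

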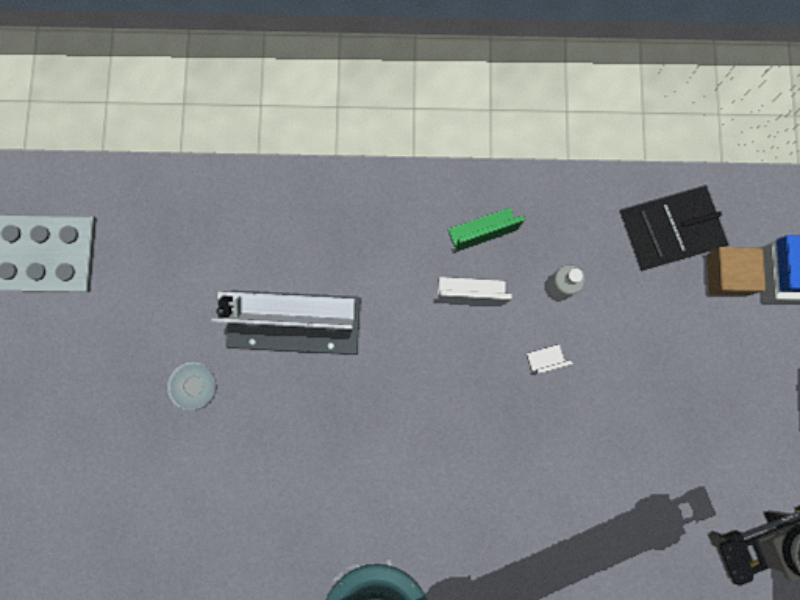

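The candidates are the bare aluminium long angle (scene 360,390; top 473,290), the green look-alike (scene 408,450; top 486,228), the short offcut (scene 238,400; top 548,360) and the rail itself (scene 468,245). I choose the bare grey long one at about (0.635, -0.19). I'll check it in a crop and get coarse poses from the depth images.

```bash
cat > h.py <<'E'
from station import env, effector, solver, viewer, workorder, search_frame, tip_of
import cv2,numpy as np
def cloud(p,d,K,R,eye):
    v,u=np.mgrid[:384,:512]
    X=(u-K[0,2])/K[0,0]*d; Y=-(v-K[1,2])/K[1,1]*d
    P=np.stack([X,Y,-d],-1)@np.asarray(R).T+eye
    P[d<=0]=np.nan
    return P
def wristshot(tag):
    s=env.sense(); p,d=viewer.read_camera("wrist")
    T=viewer.camera_info("wrist"); K=T["intrinsics"];T=T["T_tool_cam"]
    R=s["tcp_rot"]@T[:3,:3]; e=s["tcp_rot"]@T[:3,3]+s["ee_pos"]
    cv2.imwrite(f"pics/{tag}.png",p[:,:,::-1]); np.savez(f"{tag}.npz",p=p,d=d,K=K,R=R,e=e)
    return p,cloud(p,d,K,R,e)
E
python3 - <<'E'
from h import *
for n in ["top","scene"]:
    z=np.load(f"{n}0.npz"); ci=viewer.camera_info(n)
    P=cloud(z["p"],z["d"],ci["intrinsics"],ci["rotation"],ci["eye"])
    if n=="scene":
        c=z["p"][200:330,170:310][:,:,::-1]; cv2.imwrite("pics/crop.png",cv2.resize(c,None,fx=5,fy=5,interpolation=cv2.INTER_NEAREST)[:600,:800])
    m=(abs(P[...,0]-.64)<.07)&(abs(P[...,1]+.19)<.1)&(P[...,2]>.02)&(z["p"].astype(int).ptp(-1) <60 if hasattr(np.ndarray,'ptp') else np.ptp(z["p"].astype(int),axis=-1)<60)
    Q=P[m]; print(n,len(Q),Q.min(0),Q.max(0)); c,si=np.polyfit(Q[:,1],Q[:,0],1); print("x=a*y+b",c,si)
    m=(abs(P[...,0]-.59)<.1)&(abs(P[...,1]-.18)<.18)&(P[...,2]>.09); Q=P[m]; print(Q.min(0),Q.max(0))
    t=Q[Q[:,2]>.135];t=t[t[:,0]<.58]; print(np.polyfit(t[:,1],t[:,0],1))
a=25*np.pi/180
for s in (1,-1):
    R0=np.array([[0,0,s],[-s,0,0],[0,-1,0]],float)
    print(s,"down",solver.inverse_kinematics([.635,-.19,.05],R0))
    Rt=np.array([[np.cos(a),0,-np.sin(a)],[0,1,0],[np.sin(a),0,np.cos(a)]])
    for y in (.10,.15,.21): print("vee",solver.inverse_kinematics(np.array([.581,y,.11])+Rt@[.005,0,.05],Rt@R0))
E
```

```text
Traceback (most recent call last):
AttributeError: `ptp` was removed from the ndarray class in NumPy 2.0. Use np.ptp(arr, ...) instead.
```

```bash
python3 - <<'E'
from h import *
for n in ["top","scene"]:
    z=np.load(f"{n}0.npz"); ci=viewer.camera_info(n)
    P=cloud(z["p"],z["d"],ci["intrinsics"],ci["rotation"],ci["eye"])
    if n=="scene":
        c=z["p"][200:320,150:310][:,:,::-1]; cv2.imwrite("pics/crop.png",cv2.resize(c,None,fx=5,fy=5,interpolation=cv2.INTER_NEAREST))
    m=(abs(P[...,0]-.64)<.07)&(abs(P[...,1]+.19)<.1)&(P[...,2]>.02)&(np.ptp(z["p"].astype(int),axis=-1)<60)
    Q=P[m]; print(n,len(Q),Q.min(0),Q.max(0)); print("x=a*y+b",np.polyfit(Q[:,1],Q[:,0],1))
    m=(abs(P[...,0]-.59)<.1)&(abs(P[...,1]-.18)<.18)&(P[...,2]>.09); Q=P[m]; print(Q.min(0),Q.max(0))
    t=Q[Q[:,2]>.135];t=t[t[:,0]<.58]; print(np.polyfit(t[:,1],t[:,0],1))
a=25*np.pi/180
for s in (1,-1):
    R0=np.array([[0,0,s],[-s,0,0],[0,-1,0]],float)
    print(s,"down",solver.inverse_kinematics([.635,-.19,.05],R0))
    Rt=np.array([[np.cos(a),0,-np.sin(a)],[0,1,0],[np.sin(a),0,np.cos(a)]])
    for y in (.10,.15,.21): print("vee",solver.inverse_kinematics(np.array([.581,y,.11])+Rt@[.005,0,.05],Rt@R0))
E
```

```text
top 280 [ 0.62714926 -0.25226035  0.02103422] [ 0.64392222 -0.11387095  0.08522966]
x=a*y+b [0.04385563 0.64143102]
[0.55800962 0.05230405 0.10446489] [0.62679318 0.31393343 0.16973885]
[0.04710525 0.55816381]
scene 801 [ 0.62629757 -0.25505033  0.02001269] [ 0.64508361 -0.11423872  0.08415832]
x=a*y+b [0.04794367 0.64770467]
[0.55643528 0.05070563 0.09021259] [0.62663648 0.30833314 0.17040814]
[0.03625588 0.56145466]
1 down [ 0.53865299  0.72849714 -0.4284492   1.65095545  0.37861625  0.84547363
 -0.04782868]
vee [ 0.23199087  0.30978444 -0.61287702  2.14973359  0.81367727  0.43270151
 -1.01862546]
vee [ 0.33560642  0.41356578 -0.88113864  2.10789935  1.03316721  0.58502769
 -1.27794373]
vee [ 0.19694926  0.4553606  -0.87503052  2.05656209  1.06502002  0.66329765
 -1.39485253]
-1 down [ 0.07739146  0.68287602  0.23004995  1.68630416 -0.20279573  0.79579705
 -2.74158479]
vee [ 0.7310011   0.6552996  -1.31354158  2.12718029  1.29972304  0.81871133
  1.79550207]
vee [ 0.60704135  0.6907475  -1.31581776  2.09653166  1.32619658  0.89476089
  1.69633303]
vee [ 0.4615298   0.7454812  -1.31912695  2.04495941  1.3549048   0.99223688
  1.59854274]
```

View pics/crop.png

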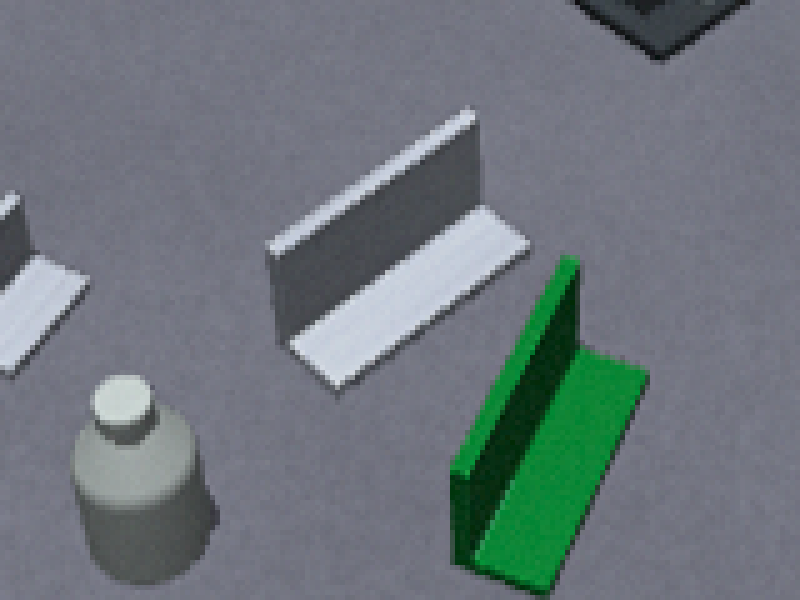

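The crop shows the bare grey long angle (crop 375,240), standing on its short leg, which points to +x. The green one and the offcut are clearly different parts. Next I look at the rail with the wrist camera, then at the part.

```bash
python3 - <<'E'
from h import *
R0=np.array([[0,0,1],[-1,0,0],[0,-1,0]],float)
env.reach([.585,.16,.29],R0); print(env.sense()["t"])
wristshot("w_rail")
y=-.046; Rz=np.array([[np.cos(y),-np.sin(y),0],[np.sin(y),np.cos(y),0],[0,0,1]])
env.reach([.633,-.187,.2],Rz@R0); print(env.sense()["t"])
wristshot("w_part"); s=env.sense(); print(s["t"],s["wrist_force"],s["ee_pos"])
E
```

```text
4.4
5.8083
5.8583 [-0.89376247 -0.02452686  0.83010365] [ 0.63373095 -0.18438778  0.20085529]
```

View pics/w_rail.png

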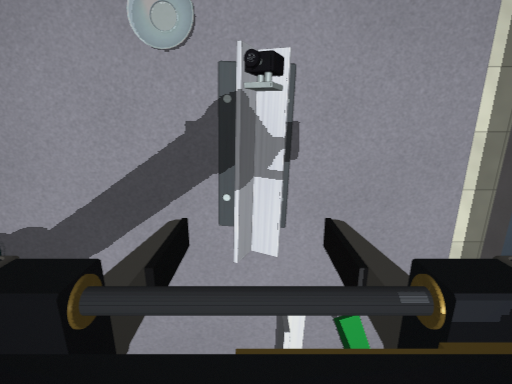

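View pics/w_part.png

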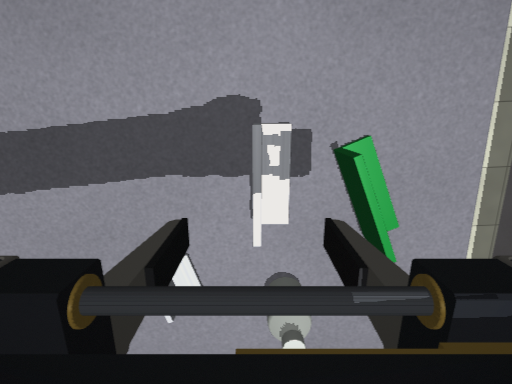

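Wrist rail view: the rail runs from (240,45) to (237,262), with the plate at about (262,86) and the stop at (265,62). Wrist part view: the angle lies at columns 250–290, rows 125–245. Now I fit the planes.

```bash
cat > fit.py <<'E'
from h import *
def plane(Q):
    for _ in range(8):
        c=Q.mean(0); n=np.linalg.svd(Q-c,full_matrices=False)[2][2]
        r=abs((Q-c)@n); Q=Q[r<max(.0015,2.0*np.median(r))]
    return c,n,len(Q),r.std()
if __name__=="__main__":
    z=np.load("w_rail.npz"); P=cloud(z["p"],z["d"],z["K"],z["R"],z["e"])
    Q=P.reshape(-1,3)
    a=np.radians(25); g=lambda x,y: np.array([0.581+.04*(y-.18)+x,y])
    b=(Q[:,0]-(.581+.045*(Q[:,1]-.18)))
    ok=(Q[:,1]>.07)&(Q[:,1]<.24)
    st=Q[ok&(b>-.016)&(b<-.003)&(Q[:,2]>.11)&(Q[:,2]<.15)]
    sh=Q[ok&(b>.006)&(b<.033)&(Q[:,2]>.105)&(Q[:,2]<.14)]
    out=[]
    for nm,q in (("steep",st),("shallow",sh)):
        c,n,k,s=plane(q); n=n*np.sign(n[2]); out.append((c,n)); print(nm,len(q),k,c.round(4),n.round(4),"tilt",np.degrees(np.arccos(n[2])).round(2),s)
    (c1,n1),(c2,n2)=out
    d=np.cross(n1,n2); d/=np.linalg.norm(d); d*=np.sign(d[1]); print("line dir",d,"angle",np.degrees(np.arccos(n1@n2)))
    pt=np.linalg.solve(np.array([n1,n2,[0,1,0]]),[n1@c1,n2@c2,.18]); print("root line at y=.18",pt)
    # rail extent along d
    m=(abs(b)<.05)&(Q[:,1]>0)&(Q[:,1]<.36)&(Q[:,2]>.105)&(Q[:,2]<.2)
    t=(Q[m]-pt)@d; print("extent",np.percentile(t,[0,.3,1,99,99.7,100]))
    # stop parts
    rel=(Q-pt); al=rel@d; h1=rel@n1; h2=rel@n2
    m=(h1>.006)&(h1<.034)&(h2>.006)&(h2<.05)&(al>0)&(al<.2)
    print("plate/stop along hist",np.histogram(al[m],bins=np.arange(.04,.14,.002)))
    z=np.load("w_part.npz"); P=cloud(z["p"],z["d"],z["K"],z["R"],z["e"]); Q=P.reshape(-1,3)
    m=(abs(Q[:,0]-.635)<.03)&(abs(Q[:,1]+.185)<.1)&(Q[:,2]>.072)&(Q[:,2]<.09); q=Q[m]
    print("part top",len(q),q.mean(0),q[:,2].std()); pf=np.polyfit(q[:,1],q[:,0],1); print(pf)
    r=q[:,0]-np.polyval(pf,q[:,1]); print("width",np.percentile(r,[0,2,98,100])); print("y ext",np.percentile(q[:,1],[0,1,99,100]))
    m=(Q[:,0]>.60)&(Q[:,0]<.70)&(abs(Q[:,1]+.185)<.1)&(Q[:,2]>.006)&(Q[:,2]<.02); q=Q[m]; print("short",len(q),q.min(0),q.max(0), np.median(q[:,2]))
    m=(abs(Q[:,0]-.635)<.1)&(abs(Q[:,1]+.185)<.15)&(Q[:,2]<.005); print("table z",np.median(Q[m][:,2]))
E
python3 fit.py
```

```text
steep 1526 1521 [0.5704 0.1608 0.1352] [ 0.9036 -0.0339  0.427 ] tilt 64.73 0.00023391889320639633
shallow 2745 2681 [0.5998 0.1605 0.119 ] [-0.4263  0.0161  0.9044] tilt 25.25 0.00036021307812949605
line dir [ 3.75063632e-02  9.99296380e-01 -1.35041495e-04] angle 89.976442738858
root line at y=.18 [0.58276588 0.18       0.11063326]
extent [-0.12796701 -0.12615874 -0.12359885  0.13005783  0.13139461  0.13259416]
plate/stop along hist (array([ 0,  0,  0,  0,  0,  0,  0,  0,  0,  0,  0,  0,  0,  0,  0,  0,  0,
        0,  0,  0,  0,  0, 49, 74, 48, 47, 14, 21, 27, 32, 62, 95, 57, 43,
       31, 30, 30, 28, 30, 25, 26,  1,  0,  0,  0,  0,  0,  0,  0]), array([0.04 , 0.042, 0.044, 0.046, 0.048, 0.05 , 0.052, 0.054, 0.056,
       0.058, 0.06 , 0.062, 0.064, 0.066, 0.068, 0.07 , 0.072, 0.074,
       0.076, 0.078, 0.08 , 0.082, 0.084, 0.086, 0.088, 0.09 , 0.092,
       0.094, 0.096, 0.098, 0.1  , 0.102, 0.104, 0.106, 0.108, 0.11 ,
       0.112, 0.114, 0.116, 0.118, 0.12 , 0.122, 0.124, 0.126, 0.128,
       0.13 , 0.132, 0.134, 0.136, 0.138]))
part top 1101 [ 0.63494035 -0.18211452  0.08059143] 0.0007373596930562523
[0.04294621 0.64276148]
width [-0.00472697 -0.00461263  0.00460775  0.00471884]
y ext [-0.25520314 -0.25322472 -0.1163028  -0.11526605]
short 2852 [ 0.63903298 -0.25614776  0.00769621] [ 0.68188789 -0.11689646  0.01298793] 0.010630011175854576
table z 0.0006570793038422063
```

```bash
python3 - <<'E'
from h import *
R0=np.array([[0,0,1],[-1,0,0],[0,-1,0]],float)
y=-.043; Rz=np.array([[np.cos(y),-np.sin(y),0],[np.sin(y),np.cos(y),0],[0,0,1]])
env.movel([.6348,-.1853,.12],Rz@R0,rate=.15)
env.movel([.6348,-.1853,.0475],Rz@R0,rate=.1); env.pause(.15)
s=env.sense(); print(s["t"],s["ee_pos"],s["wrist_force"].round(2))
effector.grasp(30)
s=env.sense(); print(s["t"],s["ee_pos"],s["wrist_force"].round(2),s["gripper_width"])
env.movel([.6348,-.1853,.07],rate=.06); env.pause(.1)
s=env.sense(); print(s["t"],s["ee_pos"],s["wrist_force"].round(2),s["moment"].round(3),s["gripper_width"])
p,d=viewer.read_camera("scene"); cv2.imwrite("pics/held.png",cv2.resize(p[150:350,150:417,::-1],(800,600)))
E
```

```text
7.5667 [ 0.63538496 -0.18539652  0.04834931] [-0.37 -0.21  0.11]
8.775 [ 0.63469146 -0.18529792  0.04746212] [-0.83 -0.2  -0.94] 0.009971867847445814
9.4 [ 0.63446246 -0.18534688  0.06972671] [-0.73  0.82 -4.45] [-0.005  0.01  -0.02 ] 0.0098623301864442
```

View pics/held.png

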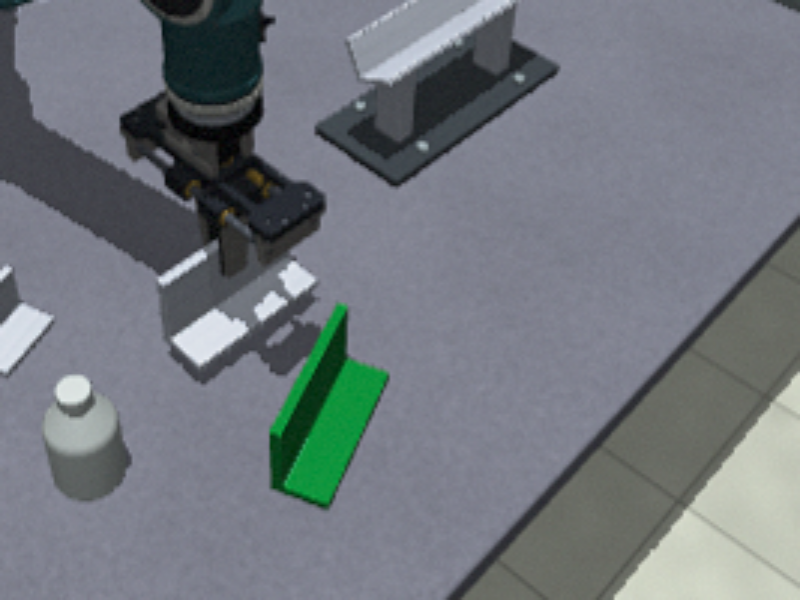

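The part is held level, with its weight (about 4.4 N) showing. Now to hover over the rail, with the part centre at about -45 mm along.

```bash
cat > v.py <<'E'
from h import *
a=np.radians(25); y=-.0375
Rz=np.array([[np.cos(y),-np.sin(y),0],[np.sin(y),np.cos(y),0],[0,0,1]])
Rt=np.array([[np.cos(a),0,-np.sin(a)],[0,1,0],[np.sin(a),0,np.cos(a)]])
V=Rz@Rt; R0=np.array([[0,0,1],[-1,0,0],[0,-1,0]],float); RT=V@R0
root=np.array([.5828,.1815,.1101])   # vee_root est.
def tcp(dx,al,dz): return root+V@[.005+dx,al,.0475+dz]
def st():
    s=env.sense(); f=V.T@s["wrist_force"]; q=V.T@(s["ee_pos"]-root)-[.005,0,.0475]
    print(round(s["t"],2),"off mm",(q*1e3).round(2),"Fv",f.round(2),"M",(V.T@s["moment"]).round(3),"w",round(s["gripper_width"],4)); return f,q
E
python3 - <<'E'
from v import *
env.movel([.6348,-.1853,.16],rate=.2)
h=tcp(.003,-.045,0)+[0,0,.06]
try: env.reach(h,RT)
except env.PlanningError as e: print(e)
env.pause(.2); st(); print(env.sense()["joint_positions"].round(2), np.abs(env.sense()["tcp_rot"]-RT).max())
env.movel(tcp(.003,-.045,.008),RT,rate=.12); env.pause(.2); st()
p,d=viewer.read_camera("scene"); cv2.imwrite("pics/hov.png",cv2.resize(p[100:250,220:420,::-1],(800,600)))
np.savez("hov.npz",p=p,d=d)
E
```

```text
11.52 off mm [ 28.75 -46.14  53.77] Fv [-1.49 -0.26 -3.96] M [-0.064  0.768  0.001] w 0.0097
[ 0.29  0.27 -0.77  2.06  0.71  0.6  -1.  ] 0.002245334124381382
12.31 off mm [  4.03 -44.87   8.62] Fv [-2.45  0.73 -3.32] M [-0.026  0.779  0.047] w 0.0096
```

View pics/hov.png

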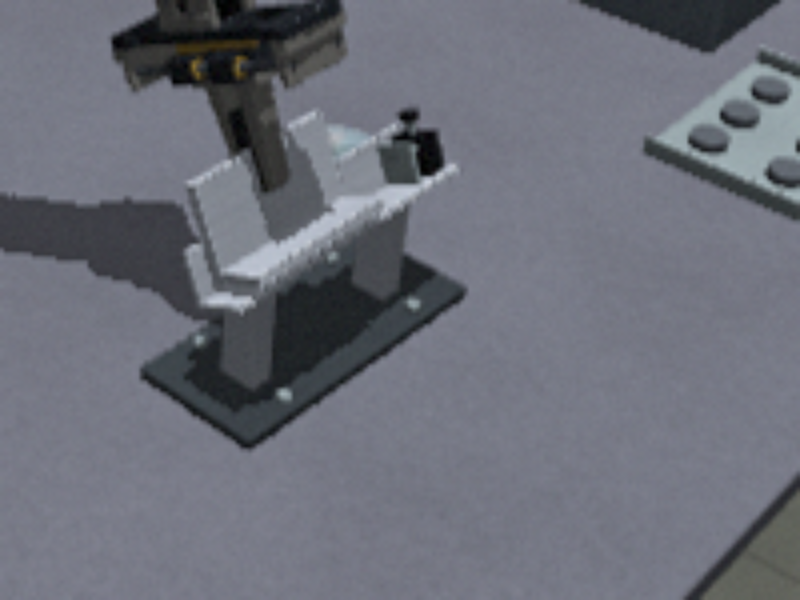

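The part is just above the V and parallel to it. Now a guarded descent along -z, then -x.

```bash
python3 - <<'E'
from v import *
env.pause(.2); f0,_=st()
dz=.008
for i in range(14):
    dz-=.001; env.movel(tcp(.003,-.045,dz),RT,rate=.02); env.pause(.06); f,q=st()
    if f[2]-f0[2]>3: break
f1=f
dx=.003
for i in range(8):
    dx-=.001; env.movel(tcp(dx,-.045,dz),RT,rate=.02); env.pause(.06); f,q=st()
    if f[0]-f1[0]>3.5: break
E
```

```text
12.56 off mm [  3.27 -45.09   8.2 ] Fv [-1.5  -0.13 -2.91] M [-0.054  0.781  0.029] w 0.0098
12.87 off mm [  2.94 -44.97   6.95] Fv [-1.26 -0.23 -2.92] M [-0.088  0.725  0.016] w 0.0098
13.18 off mm [  2.98 -44.98   5.96] Fv [-1.48  0.22 -3.77] M [-0.018  0.75  -0.054] w 0.01
13.48 off mm [  2.95 -44.99   4.95] Fv [-0.79 -0.26 -3.85] M [-0.029  0.744  0.032] w 0.0098
13.79 off mm [  2.97 -44.98   3.97] Fv [-1.33 -0.58 -2.98] M [-0.041  0.771  0.022] w 0.0098
14.1 off mm [  2.95 -45.01   2.96] Fv [-1.14 -0.27 -3.46] M [-0.045  0.736  0.068] w 0.0098
14.41 off mm [  2.96 -44.99   1.97] Fv [-1.98 -0.49 -3.55] M [-0.021  0.755  0.081] w 0.01
14.72 off mm [  2.98 -45.     0.96] Fv [-1.93 -0.54 -3.02] M [-0.002  0.72   0.02 ] w 0.0095
15.03 off mm [ 3.090e+00 -4.491e+01  2.000e-02] Fv [-1.83 -0.32 -2.95] M [0.013 0.692 0.025] w 0.0095
15.33 off mm [  3.08 -44.96  -0.05] Fv [-3.96 -3.19 11.36] M [-0.345  1.384  0.025] w 0.0095
15.64 off mm [ 3.010e+00 -4.491e+01 -4.000e-02] Fv [-0.98 -2.19  9.58] M [-0.348  0.907  0.021] w 0.0096
15.95 off mm [ 2.810e+00 -4.488e+01 -4.000e-02] Fv [ 0.63 -1.89  6.54] M [-0.32   0.354  0.037] w 0.0097
```

```bash
python3 - <<'E'
from v import *
dz=.0003; dx=.002
env.movel(tcp(dx,-.045,dz),RT,rate=.02); env.pause(.06); f1,q=st()
for i in range(8):
    dx-=.0008; env.movel(tcp(dx,-.045,dz),RT,rate=.02); env.pause(.06); f,q=st()
    if f[0]-f1[0]>4: break
E
```

```text
16.26 off mm [ 1.540e+00 -4.519e+01  3.000e-02] Fv [-1.77 -0.09 -2.05] M [-0.05   0.694 -0.004] w 0.0104
16.57 off mm [  0.97 -44.99   0.18] Fv [-1.93 -0.39 -3.48] M [ 0.014  0.776 -0.009] w 0.0099
16.88 off mm [  0.36 -44.98   0.3 ] Fv [-1.3   0.71 -3.59] M [-0.066  0.709 -0.037] w 0.0098
17.18 off mm [ -0.34 -44.98   0.32] Fv [-0.76 -0.14 -3.54] M [-0.084  0.704  0.069] w 0.0094
17.49 off mm [ -0.37 -44.96   0.42] Fv [ 1.42 -0.09 -5.44] M [-0.007 -0.101  0.052] w 0.0096
17.8 off mm [ -0.42 -44.95   0.53] Fv [ 2.86 -0.99 -5.42] M [-0.071 -0.552  0.024] w 0.0097
```

```bash
python3 - <<'E'
from v import *
env.movel(tcp(-.0005,-.045,-.0002),RT,rate=.02); env.pause(.1); st()
effector.release(); st()
wristshot("w_rel")
p,d=viewer.read_camera("scene"); cv2.imwrite("pics/rel.png",cv2.resize(p[100:250,220:420,::-1],(800,600)))
E
```

```text
18.15 off mm [-3.500e-01 -4.496e+01 -2.000e-02] Fv [ 1.03 -0.87 -0.43] M [-0.14   0.224  0.014] w 0.0096
19.41 off mm [ -0.48 -44.99  -0.19] Fv [-0.08 -0.23 -0.01] M [-0.043  0.337  0.016] w 0.0922
```

View pics/rel.png

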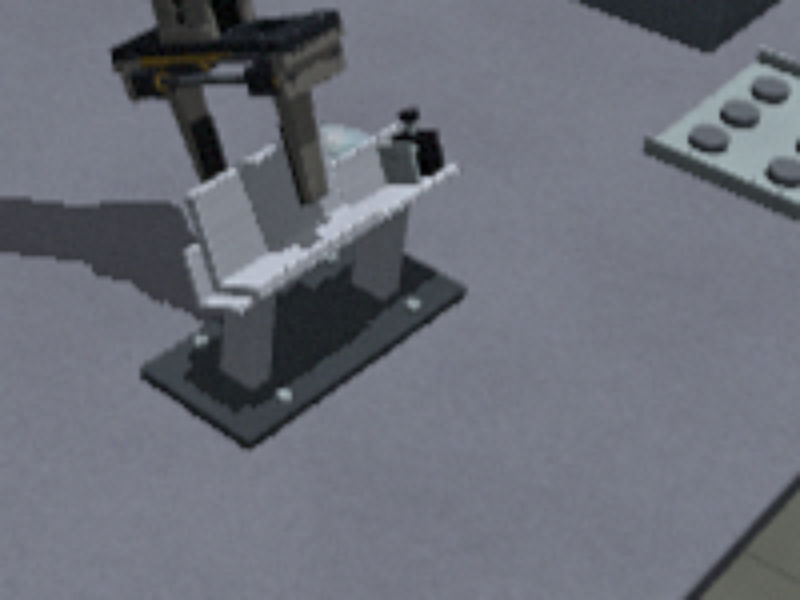

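View pics/w_rel.png

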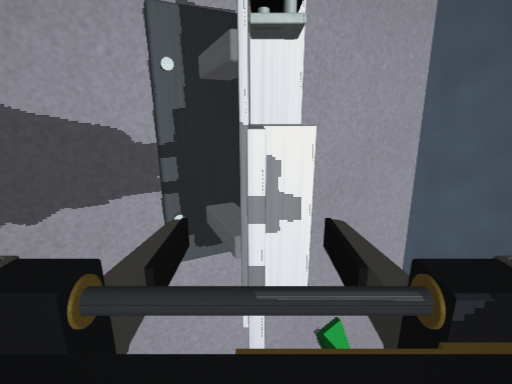

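The part is nested flat and short of the plate (front edge row 126, plate row about 33 in the wrist view). I measure the gap and the flatness before sliding.

```bash
cat > chk.py <<'E'
from v import *
def chk(tag):
    z=np.load(f"{tag}.npz"); P=cloud(z["p"],z["d"],z["K"],z["R"],z["e"]).reshape(-1,3)
    q=(P-root)@V
    # top edge of tall leg: x 0..10mm, z~80
    m=(abs(q[:,0]-.005)<.012)&(abs(q[:,2]-.08)<.006)&(abs(q[:,1])<.2); t=q[m]
    print("top edge n",len(t),"z",np.median(t[:,2]),"x",np.percentile(t[:,0],[1,99]),"slope z,x",np.polyfit(t[:,1],t[:,2],1)[0],np.polyfit(t[:,1],t[:,0],1)[0],"front y",np.percentile(t[:,1],[1,99,100]))
    m=(q[:,0]>.015)&(q[:,0]<.048)&(abs(q[:,2]-.01)<.005)&(abs(q[:,1])<.2); t=q[m]
    print("short leg z",np.median(t[:,2]),"slopes",np.linalg.lstsq(np.c_[t[:,:2],np.ones(len(t))],t[:,2],rcond=None)[0],"front",np.percentile(t[:,1],[99,100]))
    m=(q[:,0]>.012)&(q[:,0]<.034)&(q[:,2]>.014)&(q[:,2]<.05)&(q[:,1]>.04)&(q[:,1]<.13); t=q[m]
    if len(t): print("plate first y",np.percentile(t[:,1],[0,2,5]),len(t))
if __name__=="__main__":
    import sys; chk(sys.argv[1])
E
python3 chk.py w_rel
```

```text
top edge n 3469 z 0.0802212787320988 x [0.00059561 0.01036286] slope z,x -0.00046173382739290607 0.0006646919160845215 front y [-0.10721399  0.0243386   0.02512995]
short leg z 0.010278279361547616 slopes [ 0.00062063 -0.00073427  0.01022369] front [0.10050429 0.10119795]
plate first y [0.0840225  0.084349   0.08443681] 1078
```

```bash
python3 - <<'E'
from v import *
DX,DZ=-.0004,.0001
effector.grasp(10); st()
env.movel(tcp(DX,-.02,DZ),RT,rate=.05); f,_=st()
env.movel(tcp(DX,.009,DZ),RT,rate=.05); env.pause(.05); f,_=st()
env.movel(tcp(DX,.015,DZ),RT,rate=.02); f,_=st()
env.movel(tcp(DX,.020,DZ),RT,rate=.015); env.pause(.05); f0,_=st()
al=.020
for i in range(16):
    al+=.0006; env.movel(tcp(DX,al,DZ),RT,rate=.01); env.pause(.05); f,q=st()
    if f[1]<-7: break
wristshot("w_end")
E
python3 chk.py w_end
```

```text
20.72 off mm [ -0.39 -45.02  -0.2 ] Fv [ 0.03  0.07 -0.08] M [0.002 0.201 0.052] w 0.0097
21.37 off mm [ -0.42 -18.89   0.15] Fv [ 1.16  1.46 -2.9 ] M [0.238 0.21  0.028] w 0.0101
22.15 off mm [-0.45 10.03  0.27] Fv [ 1.71  0.49 -3.8 ] M [0.354 0.159 0.02 ] w 0.0096
22.6 off mm [-0.44 14.73 -0.  ] Fv [ 1.08 -1.15 -3.14] M [-0.267  0.078  0.066] w 0.0095
23.13 off mm [-0.45 20.3   0.1 ] Fv [ 0.7  -2.02 -3.81] M [-0.231  0.146  0.033] w 0.0099
23.43 off mm [-0.43 20.61  0.11] Fv [ 0.71 -1.32 -3.61] M [-0.305  0.164  0.009] w 0.0098
23.73 off mm [-0.45 21.16  0.1 ] Fv [ 0.02 -1.72 -2.73] M [-0.557  0.192  0.027] w 0.0101
24.03 off mm [-0.46 21.82  0.09] Fv [ 1.12 -1.21 -3.41] M [-0.432  0.226  0.032] w 0.0098
24.33 off mm [-0.47 22.48  0.07] Fv [ 0.44 -1.49 -4.4 ] M [-0.375  0.268  0.027] w 0.0097
24.63 off mm [-0.42 23.1   0.11] Fv [ 0.2  -0.96 -4.32] M [-0.399  0.297  0.025] w 0.0101
24.93 off mm [-0.44 23.68  0.11] Fv [ 0.73 -0.74 -3.56] M [-0.434  0.254  0.057] w 0.0101
25.23 off mm [-0.42 24.29  0.11] Fv [ 0.25 -1.21 -3.69] M [-0.392  0.311  0.058] w 0.0099
25.53 off mm [-0.42 24.7
[... 156 characters left out ...]
.093] w 0.0098
26.13 off mm [-0.42 25.08  0.  ] Fv [-0.99 -5.11 -1.12] M [-1.369  0.41   0.073] w 0.0098
26.43 off mm [-0.44 25.26 -0.08] Fv [ 0.05 -5.12 -1.14] M [-1.406  0.341  0.095] w 0.01
26.73 off mm [-0.42 25.35 -0.11] Fv [-1.16 -6.59 -0.04] M [-1.614  0.382  0.074] w 0.01
27.03 off mm [-0.42 25.38 -0.1 ] Fv [-1.38 -8.22  3.07] M [-1.884  0.485  0.078] w 0.0103
top edge n 3665 z 0.08036813440982617 x [-0.00446779  0.01457036] slope z,x -0.0017269425909188136 -0.0003155492072972119 front y [-0.03666805  0.0946657   0.0952081 ]
short leg z 0.010359666718600408 slopes [-0.00279954 -0.00257738  0.01056584] front [0.09378035 0.09514162]
plate first y [0.09519259 0.09523987 0.09588884] 1009
```

View pics/w_end.png

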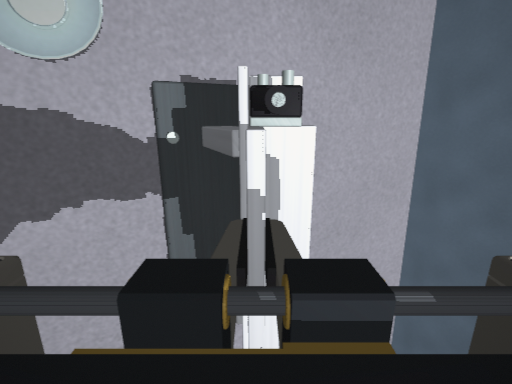

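Rigid contact built up gradually from about 24.7 mm to 8 N, and the front face has gone from 84.2 mm at the free plate to about 95 mm. I relax the load, release and recheck.

```bash
python3 - <<'E'
from v import *
DX,DZ=-.0004,.0001
env.movel(tcp(DX,.0257,DZ),RT,rate=.02); env.pause(.1); st()
effector.release(); st()
wristshot("w_fin")
E
python3 chk.py w_fin
```

```text
27.44 off mm [-4.500e-01  2.519e+01 -2.000e-02] Fv [-0.19 -4.97 -2.36] M [-1.329  0.313  0.096] w 0.0101
28.7 off mm [-0.4  25.69  0.08] Fv [0.03 0.11 0.01] M [-0.059  0.303 -0.017] w 0.0921
top edge n 3388 z 0.08022557052493814 x [0.00053028 0.01022303] slope z,x -0.001213453620410768 -0.001463731050781609 front y [-0.0367625   0.09392116  0.09467387]
short leg z 0.0102663197718851 slopes [-0.00070445 -0.00031124  0.01029201] front [0.09283944 0.09429915]
plate first y [0.09495077 0.09498768 0.09563727] 989
```

View pics/w_fin.png

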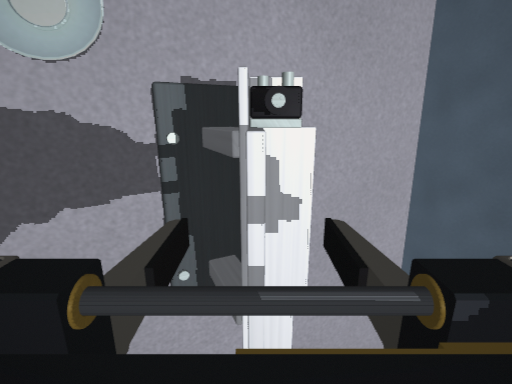

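The part is seated flat and the plate looks fully in, with only the black block visible behind it. It may have backed off by sub-millimetres on release, so I give one gentle confirming push from behind with shut fingers.

```bash
python3 - <<'E'
from v import *
env.movel(tcp(-.0004,.0257,.055),RT,rate=.15)
env.movel(tcp(-.0004,-.070,.055),RT,rate=.2)
effector.grasp(20)
env.movel(tcp(-.0004,-.070,-.001),RT,rate=.12)
env.movel(tcp(-.0004,-.060,-.001),RT,rate=.05); env.pause(.15); f0,_=st()
al=-.060
for i in range(18):
    al+=.0006; env.movel(tcp(-.0004,al,-.001),RT,rate=.02); env.pause(.03); f,q=st()
    if f[1]-f0[1]<-5 or env.sense()["t"]>40: break
E
```

```text
32.36 off mm [ -0.29 -60.11  -0.85] Fv [-0.23  0.47 -0.1 ] M [-0.04   0.331 -0.008] w 0.0004
32.64 off mm [ -0.43 -59.48  -1.03] Fv [-0.47  0.15  0.36] M [0.012 0.311 0.089] w 0.0006
32.92 off mm [ -0.42 -58.75  -1.02] Fv [-0.28  0.08  0.21] M [-0.029  0.334 -0.027] w 0.0007
33.21 off mm [ -0.41 -58.16  -1.  ] Fv [ 0.86 -0.4  -1.36] M [-0.07   0.308 -0.013] w 0.0005
33.49 off mm [ -0.41 -57.56  -1.  ] Fv [-0.08  0.5   0.32] M [-0.031  0.263  0.01 ] w 0.0004
33.77 off mm [ -0.37 -56.97  -0.99] Fv [ 0.11 -0.5  -1.05] M [-0.012  0.302  0.056] w 0.0008
34.06 off mm [ -0.4  -56.41  -1.  ] Fv [-0.23 -0.28 -0.17] M [-0.049  0.344  0.021] w 0.0007
34.34 off mm [ -0.42 -56.06  -1.04] Fv [ 0.17 -1.48  0.3 ] M [-0.205  0.266 -0.007] w 0.0005
34.62 off mm [ -0.42 -55.99  -1.03] Fv [-0.77 -3.39  2.42] M [-0.749  0.353  0.001] w 0.0002
34.91 off mm [ -0.42 -55.98  -1.03] Fv [ 0.42 -4.19  3.7 ] M [-1.119  0.366  0.024] w 0.0005
35.19 off mm [ -0.44 -55.94  -1.05] Fv [-1.55 -6.28  5.03] M [-1.284  0.331  0.033] w 0.0008
```

The push met rigid contact straight away (under 0.15 mm of motion up to 6 N), so the plate is right in. I back off and take the final check.

```bash
python3 - <<'E'
from v import *
env.movel(tcp(-.0004,-.066,-.001),RT,rate=.04)
env.movel(tcp(-.0004,-.066,.06),RT,rate=.15)
env.movel(tcp(-.0004,-.02,.06),RT,rate=.15); env.pause(.1); st()
wristshot("w_last")
p,d=viewer.read_camera("scene"); cv2.imwrite("pics/last.png",cv2.resize(p[:,:,::-1],(800,600)))
print(env.sense()["t"])
E
python3 chk.py w_last
```

```text
36.76 off mm [ -0.91 -21.31  59.32] Fv [ 0.87 -0.57 -0.18] M [-0.046  0.33  -0.004] w 0.0006
36.8583
top edge n 2267 z 0.08024411296926622 x [0.00040095 0.01015295] slope z,x 8.97792438253322e-05 0.0003132025685127505 front y [-0.01910229  0.09320227  0.094209  ]
short leg z 0.010263513870591075 slopes [-0.00102502  0.00075054  0.01028068] front [0.09412049 0.09478662]
plate first y [0.09433172 0.0944782  0.09459444] 795
```

View pics/w_last.png

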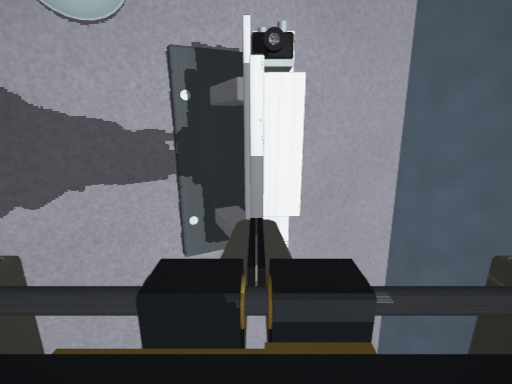

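View pics/last.png

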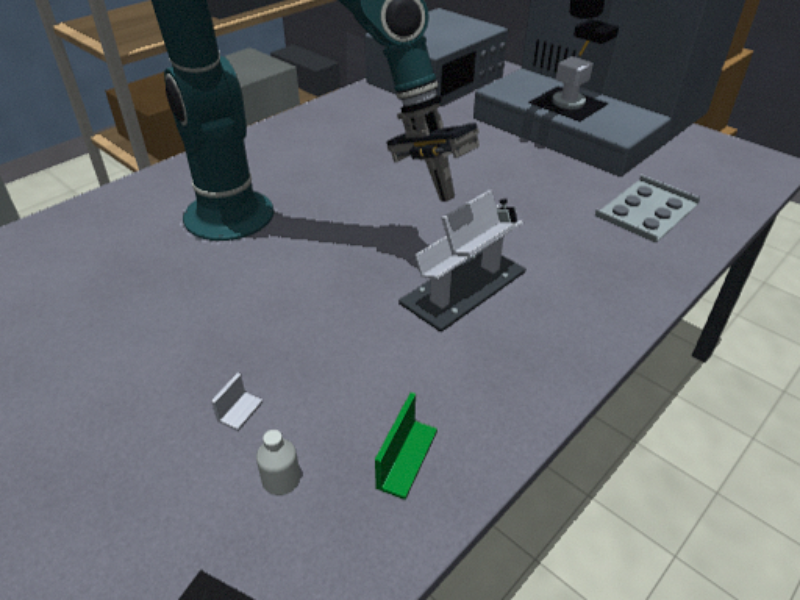

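The part is flat in the V (scene 470,225) against the plate, the gripper is clear, and the bystanders haven't moved. Handing in.

```bash
python3 -c "
from station import workorder
print(workorder.finish_job())"
```

```text
the job is handed in; nothing more can be done
None
```

I nested the bare aluminium 140 mm angle in the V about 59 mm short of the sprung plate and let it settle. I then regripped it lightly and slid it slowly until the plate was pressed in against the block, and let go. The job was handed in at about 37 s.

**Plate:** The angle's front face ended about 94–95 mm along the V. The free plate's face had measured 84.2 mm, so it is pressed in about 10 mm, and the camera is only good to a fraction of a millimetre here. The picture taken right after release hinted at up to 0.5 mm of back-off. I therefore pushed once from behind with shut fingers, which met rigid contact with under 0.15 mm of travel up to about 6 N.

**Seating:** The top edge measured 80.2 mm and the short leg's upper face 10.3 mm above the V faces, with slopes under about 0.1 %. Both agree with flat seating.

**Surroundings:** The gripper is clear of the part. In the final scene picture the offcut, bottle and green look-alike are where they were. The dish is hidden in that picture; I only saw part of it, untouched, in the last wrist view. No check failed. The highest contact force I saw in the readings was about 12 N, while lowering the part into the V.

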